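Press sample cartridges and put them on ice

ROBOT

A 7-joint arm with a two-finger parallel gripper is mounted at the origin on the work surface. World frame = base frame: x ahead of the robot, y to its left, z up, the work surface at z = 0. Lengths are in m, angles in rad, forces in N, time in s.
With the tool pointing down it reaches from about 0.4 to 0.875 m from the base axis. Payload 4.4 kg.
Tool frame: the origin (TCP) lies between the finger pads; the fingertips stand arm.tcp_to_tips ahead of it and the grasp point (between the pads) lies 6 mm ahead of it (arm.tcp_to_tips is the distance from the TCP to the fingertips, in m); z points along the fingers, y is the line along which they close (so a half turn about z gives the same grasp; the last joint's range is limited). The gripper opens to 85 mm and grips with 20 to 120 N. Pads are 22 mm wide; open, the fingers measure 114 mm over their backs; the gripper's body (76 mm by 85 mm) begins 54 mm behind the grasp point. The pads swing forward as they close: fully open they stand 13 mm farther back than shut.
Start: joints at [-1.413, 0.628, 0.038, 1.517, -0.027, 0.996, -0.02], TCP at [0.144, 0.634, 0.256] pointing down, gripper open.
Joint ranges: [-3.06, 3.06], [-0.37, 2.12], [-1.25, 1.32], [0.18, 2.47], [-1.1, 4.24], [0.23, 1.98], [-2.94, 2.94]. Speed limits (rad/s): [2.57, 2.57, 3.14, 3.14, 3.14, 3.14, 3.14].

INTERFACE

Orientations are given as [roll, pitch, yaw] about the fixed x, y, z axes, in that order (R = Rz(yaw) Ry(pitch) Rx(roll)).
In Python, from station import status, optics, arm gives the robot as it stands.
- The arm moves only by the shell command python3 -m pendant 'ROWS' [FORCE]. ROWS is JSON, one flat list of numbers, 7 for each row, row after row: the finger opening in m, from 0 to 0.0854, then the shift along the tool's x, y, z in m, then the turn, a rotation vector about the tool's x, y, z in degrees. In form: [jaw, tx, ty, tz, ax, ay, az, jaw, tx, ty, tz, ax, ay, az, ...]. A call has 1 to 12 rows; each row is the pose to reach, as a shift and turn from the pose commanded when the call began, along the tool's axes at that moment; what a row does not reach only later rows make up. A row lasts 1/10 s, in which the tool goes at most 50 mm and 8.59 degrees, less where a joint would pass 70% of its speed; a pose out of reach is approached as far as the arm can. A call with a gripper value outside its range is refused whole. The fingers move at their own pace and stop on an object; FORCE is the grip in N (left out, the last holds). Time passes only in rows, so rows that repeat a pose let the fingers close. It gives the time, the measured TCP pose, the force, the opening and the grip force at its end, in the units of the state.
- status.observe(): the state, without advancing time (a new reading comes with each control period).
- optics.snapshot(name): name is "side" or "top"; returns the picture (420x560x3 uint8, red, green, blue); there is no depth.
- optics.calibration(name): a dict with "fx", "fy", "cx", "cy" (pixels), "T" (4x4, takes a point from camera to world coordinates). Camera axes: x right, y up, looking along -z (the intrinsics and any distortion apply to the point x, -y, -z); pixel columns grow to the right and rows downward; lengths in m; the calibration is good to about 2 mm. A picture is of the moment at which its call begins. calibration takes no time and is no camera call.
- arm.close_job(): hands the job in; it is judged then, once.
The state is a dict: "t": time; "joint_pos": joint angles; "joint_vel": joint speeds; "joint_torque": joint torques, N m; "position": TCP position; "orientation": TCP orientation; "ft_force": force on the tool from outside, world axes, zero at the start; "torque": the same for the moment, N m; "gripper_width": finger opening in m; "grip_force": force on a finger pad.
Only numpy, scipy, OpenCV 4.12 (cv2) and the standard library are available. Lean on these libraries where they do the work, as an engineer would, in place of code of your own. Each camera call takes 0.05 s, during which the arm holds its last target. There are 200 camera calls.

TASK

Seat every cartridge from the grey mat in a pocket of the press, swing the red bar fully shut over them, then press the yellow treadle right down to its stop twice, holding it there about two seconds each time and letting it come fully up after each stroke; never work the treadle while the bar is open. Then swing the bar wide open, stand all the cartridges upright on the cold pack in the white foam box, and leave the bar open and everything else where it is.

Things in the scene. Friction and masses are not known exactly. Their poses are not given: they have to be found in the camera images.
- cart_red: sample cartridge: white block, 46 (its x) x 28 (its y) x 32 mm (its z, up), 45 g, with a red band and red top panel; the same turned half round. Origin at the centre of its underside. May be absent (then None).
- cart_yellow: sample cartridge: white block, 46 (its x) x 28 (its y) x 32 mm (its z, up), 45 g, with a yellow band and yellow top panel; the same turned half round. Origin at the centre of its underside. May be absent (then None).
- cart_green: sample cartridge: white block, 46 (its x) x 28 (its y) x 32 mm (its z, up), 45 g, with a green band and green top panel; the same turned half round. Origin at the centre of its underside. May be absent (then None).
- press: the cartridge press, fixed: aluminium nest block 68 (its x) x 124 (its y) x 32 mm tall, low white housing behind it (+x side, 28 mm tall from x = 58 mm on). Origin at the centre of the nest block's underside, on the bench; z up. Three rectangular pockets in a row along its y. Steel posts 44 mm tall at y = -70 mm (bar hinge) and y = +70 mm (end of the shut bar).
- bar (a joint): angle of the red locking bar, swinging level about an upright hinge at the press's y = -70 mm: 0 = shut against its stop (along the press's y, across all pockets), 1.4 = wide open (towards the press's +x; clockwise from above opens). Bar 16 mm wide, 10 mm thick, underside 45 mm above the bench, 3 mm over seated cartridges. Stays where left (under 1 N moves it). Starts open.
- bar_knob (a point): grip point of the upright round black knob at the free end of the red bar, 138 mm from the hinge: 18 mm in diameter, from 55 to 91 mm above the bench; this point is 75 mm above the bench
- bar_hinge (a point): point on the red bar's upright hinge axis, 45 mm above the bench
- pocket0 (a point): middle of the floor of the pocket at the press's y = -36 mm (x = 0), 10 mm above the bench: an open-topped pocket 50 (along the press's x) x 32 mm, 22 mm deep, mouth 32 mm above the bench; takes one cartridge, long side along the press's x, which then stands 10 mm proud; a finger slot 26 mm wide is cut through each end wall (facing the press's x) down to the floor
- pocket1 (a point): middle of the floor of the pocket at the press's y = 0 mm (x = 0), 10 mm above the bench: an open-topped pocket 50 (along the press's x) x 32 mm, 22 mm deep, mouth 32 mm above the bench; takes one cartridge, long side along the press's x, which then stands 10 mm proud; a finger slot 26 mm wide is cut through each end wall (facing the press's x) down to the floor
- pocket2 (a point): middle of the floor of the pocket at the press's y = 36 mm (x = 0), 10 mm above the bench: an open-topped pocket 50 (along the press's x) x 32 mm, 22 mm deep, mouth 32 mm above the bench; takes one cartridge, long side along the press's x, which then stands 10 mm proud; a finger slot 26 mm wide is cut through each end wall (facing the press's x) down to the floor
- treadle (a joint): angle of the yellow spring treadle: 0 = up at rest (sloping, free end raised), 0.30 = down on its stop, plate level. The spring needs about 4 N on the pad to start and 10 N at the stop, and returns it by itself.
- treadle_pad (a point): centre of pressing on the black rubber pad on top of the yellow treadle plate (plate 58 mm wide; pad 62 x 52 mm), 90 mm from the hinge axis; about 68 mm above the bench when up, 42 mm when down on its stop
- treadle_hinge (a point): middle of the treadle's level hinge axis, 35 mm above the bench; the plate runs from it towards treadle_pad and 32 mm past it
- coldbox: open white foam cold box, fixed, 200 x 200 mm outside, 75 mm tall, walls 18 mm (inside 164 x 164 mm); a frozen blue cold pack 150 x 150 mm lies in it, its top 35 mm above the bench, for things to stand on. Origin at the centre of its underside; z up.
- mat: flat grey bench mat, fixed, 200 x 200 mm, 4 mm thick, where the cartridges wait; origin at the centre of its underside
- cold_block: bare aluminium block, 50 x 50 x 30 mm, 0.4 kg, standing on the mat among the cartridges; bystander, to be left alone. Origin at the centre of its underside
- timer: blue lab timer lying flat, 60 x 75 x 18 mm; bystander, to be left alone. Origin at the centre of its underside
- cup: small open white plastic cup, 52 mm wide, 45 mm tall; bystander, to be left alone. Origin at the centre of its underside
- tube: clear jar-like sample tube with a blue cap, 28 mm wide, 70 mm tall; bystander, to be left alone. Origin at the centre of its underside

How it is judged:
By the outcome, as a careful person would: the job done as asked, in the order asked, and still so for the second after the job is handed in, with the robot touching nothing.
Of cart_red, cart_yellow, cart_green only 2 to 3 are there at a start; the rules pass over those that are not, and their reading is None.
At some moment in a run one of cart_red, cart_yellow, cart_green may be knocked a few centimetres aside while the robot is not near it.
Once in a run the grip may slacken for a moment while it holds something.
It also fails if it takes over 210 s, if anything falls off the work surface, if the arm or the gripper's body presses on something with over 40 N, if the wrist force passes 120 N, or if a joint passes its speed limit or range.

## Working session

There is one attempt and no reset: what is moved stays moved. The work goes in short steps, Python scripts to look and compute and a shell command to move; the robot and the scene stay as the last step left them, time stands still between calls to the robot, and variables do not carry over. Pictures are saved under pics/ and viewed, at most 14 in all, crops included, and the job is handed in when it is done.

```bash
ls; mkdir -p pics
python3 - <<'E'
from station import status, optics, arm
import cv2, numpy as np
s=status.observe(); print(s, arm.tcp_to_tips)
for n in("top","side"):
    c=optics.calibration(n); print(n,c)
    cv2.imwrite(f"pics/{n}0.png",optics.snapshot(n)[:,:,::-1])
E
```

```text
pics
{'t': 0.0, 'joint_pos': array([-1.41281433,  0.62935888,  0.03845322,  1.5183233 , -0.02699084,
        0.9962792 , -0.0199952 ]), 'joint_vel': array([-0.00088103, -0.00067438, -0.00098183,  0.00174432,  0.00012371,
       -0.00012201, -0.0012057 ]), 'joint_torque': array([ 1.63923680e-03, -5.63399720e+01,  1.22641459e+00, -1.93438160e+01,
        1.08775223e-02,  1.04241085e-02, -1.97064389e-05]), 'position': array([0.14410426, 0.6332622 , 0.25539527]), 'orientation': array([-3.13974267e+00,  3.83414570e-05,  2.91781238e+00]), 'ft_force': array([-0.1128812 , -0.54233751, -0.06433191]), 'torque': array([0.00271462, 0.05819569, 0.04151858]), 'grip_force': 0.0, 'gripper_width': 0.08498423799024003} 0.025
top {'fx': 528.7671244032437, 'fy': 528.7671244032437, 'cx': 285.04503020432617, 'cy': 211.39545127768568, 'T': array([[-0.01180223,  0.99045568, -0.13732537,  0.4026651 ],
       [-0.99979893, -0.01391539, -0.01443811, -0.00777494],
       [-0.01621124,  0.13712736,  0.99042076,  1.18429681],
       [ 0.        ,  0.        ,  0.        ,  1.        ]])}
side {'fx': 412.15421297316874, 'fy': 412.15421297316874, 'cx': 280.80998050602517, 'cy': 208.29190019983372, 'T': array([[ 0.96162708,  0.22549875, -0.15628074,  0.40324959],
       [-0.27407821,  0.76375204, -0.58443473, -0.62235858],
       [-0.01242957,  0.60484141,  0.79624894,  0.89723611],
       [ 0.        ,  0.        ,  0.        ,  1.        ]])}
```

View pics/top0.png

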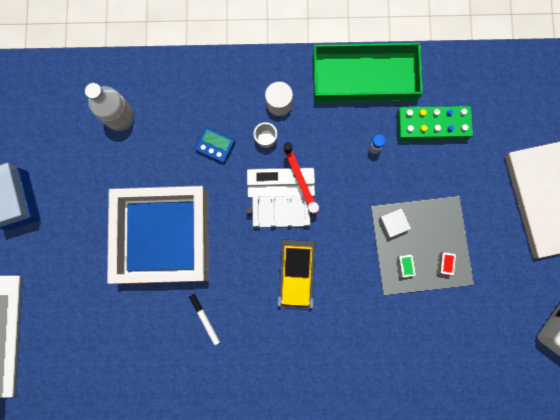

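View pics/side0.png

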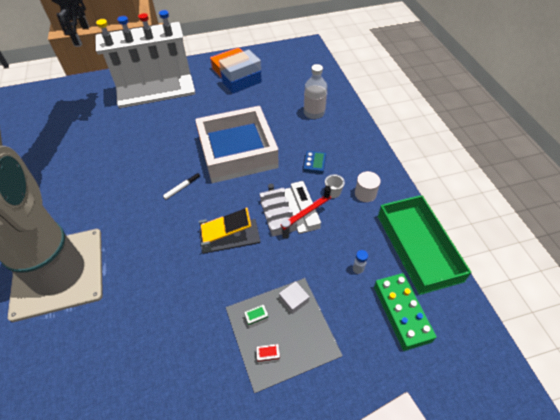

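The top view shows two cartridges on the mat, green at (407,266) and red at (448,264). The press is around (280,205), with the bar open from its hinge at (313,208) to the knob at (288,147). The treadle is at (297,275) and the cold box at (158,236).

```bash
cat > h.py <<'E'
from station import status, optics, arm
import cv2, numpy as np
from scipy.spatial.transform import Rotation as Rn
def ray(n,u,v,z):
    c=optics.calibration(n);T=c["T"]
    d=T[:3,:3]@np.array([(u-c["cx"])/c["fx"],-(v-c["cy"])/c["fy"],-1]);o=T[:3,3]
    return o+d*(z-o[2])/d[2]
def proj(n,p):
    c=optics.calibration(n);T=c["T"]
    q=T[:3,:3].T@(np.array(p)-T[:3,3]);return c["cx"]-c["fx"]*q[0]/q[2],c["cy"]+c["fy"]*q[1]/q[2]
H={"red":((0,8),(172,180)),"green":((45,80),),"yellow":((20,35),),"blue":((100,125),)}
def blobs(img,col,amin=40,s=120,v=60):
    h=cv2.cvtColor(img,cv2.COLOR_RGB2HSV);m=0
    for a,b in H[col]: m=m|cv2.inRange(h,(a,s,v),(b,255,255))
    k,_=cv2.findContours(m,cv2.RETR_EXTERNAL,cv2.CHAIN_APPROX_NONE)
    return [c for c in k if cv2.contourArea(c)>=amin]
def rect(n,c,z):
    # contour -> plane -> min area rect, (centre, long, short, yaw of the long side in deg)
    P=np.array([ray(n,u,v,z)[:2] for u,v in c[:,0]]).astype(np.float32)
    r=cv2.minAreaRect(P);b=cv2.boxPoints(r);e=b[1]-b[0];f=b[2]-b[1]
    l=e if np.hypot(*e)>np.hypot(*f) else f
    return np.round(r[0],4),np.round(sorted(r[1]),4),round(float((np.degrees(np.arctan2(l[1],l[0]))+90)%180-90),1)
def carts(names=("top","side"),z=0.036):
    for n in names:
        im=optics.snapshot(n)
        for col in("red","green"):
            for c in blobs(im,col,30):
                r=rect(n,c,z)
                if r[1][1]<.06: print(n,col,r)
def goto(p,yaw=None,pose=None):
    # shift in tool axes, turn in deg (tool z) to bring TCP to p pointing down with tool y at world yaw
    s=status.observe() if pose is None else pose
    R=Rn.from_euler("xyz",s["orientation"])
    d=R.inv().apply(np.array(p)-s["position"]);print("shift",np.round(d,4),"len",round(float(np.linalg.norm(d)),3))
    if yaw is not None:
        G=Rn.from_euler("xyz",[np.pi,0,np.radians(yaw)])  # tool x at yaw; y at yaw-90
        out=[(R.inv()*G*Rn.from_euler("z",k,degrees=True)).as_rotvec(degrees=True) for k in(0,180)]
        print("turn",[np.round(o,2) for o in out])
E
python3 - <<'E'
from h import *
carts()
t=optics.snapshot("top");s=optics.snapshot("side")
for n,im in(("top",t),("side",s)):
    for c in blobs(im,"yellow",150): print(n,"yellow",rect(n,c,.05), c[:,0].mean(0))
    for c in blobs(im,"blue",800,150,80): print(n,"blue",rect(n,c,.035),c[:,0].mean(0), cv2.contourArea(c)) if cv2.contourArea(c)<9000 else 0
    for c in blobs(im,"red",150): print(n,"red",rect(n,c,.055), c[:,0].mean(0))
cv2.imwrite("pics/t1.png",cv2.resize(t[130:320,230:345],None,fx=5,fy=5,interpolation=2)[:, :, ::-1][:600*2:1][:950]) 
a=cv2.resize(t[135:315,235:335],None,fx=3.3,fy=3.3,interpolation=2)
b=cv2.resize(s[160:265,185:345],None,fx=3,fy=3,interpolation=2)
o=np.zeros((594,810,3),np.uint8);o[:a.shape[0],:a.shape[1]]=a;o[:b.shape[0],330:330+b.shape[1]]=b
cv2.imwrite("pics/t1.png",o[:,:800,::-1])
E
```

```text
top red (array([ 0.4447, -0.3407]), array([0.0191, 0.0363]), -8.8)
top green (array([ 0.4409, -0.2523]), array([0.0188, 0.0354]), 7.0)
top green (array([0.7249, 0.1615]), array([0.0231, 0.056 ]), 64.7)
side red (array([ 0.4431, -0.3412]), array([0.0188, 0.0354]), -8.0)
side green (array([ 0.4395, -0.2528]), array([0.0169, 0.0337]), 6.0)
side green (array([0.7225, 0.1477]), array([0.0211, 0.0508]), 64.8)
top yellow (array([ 0.4225, -0.0139]), array([0.0602, 0.1265]), -4.0) [296.38461538 275.27218935]
top red (array([ 0.6337, -0.0235]), array([0.0171, 0.1224]), 22.5) [299.51818182 177.5       ]
side yellow (array([ 0.4228, -0.0127]), array([0.0592, 0.1334]), 8.2) [227.55063291 226.76582278]
side blue (array([0.5108, 0.2998]), array([0.1071, 0.1437]), 0.9) [234.63970588 140.16176471] 1110.0
side red (array([ 0.6388, -0.0241]), array([0.0199, 0.1362]), 22.6) [309.30337079 208.68539326]
```

View pics/t1.png

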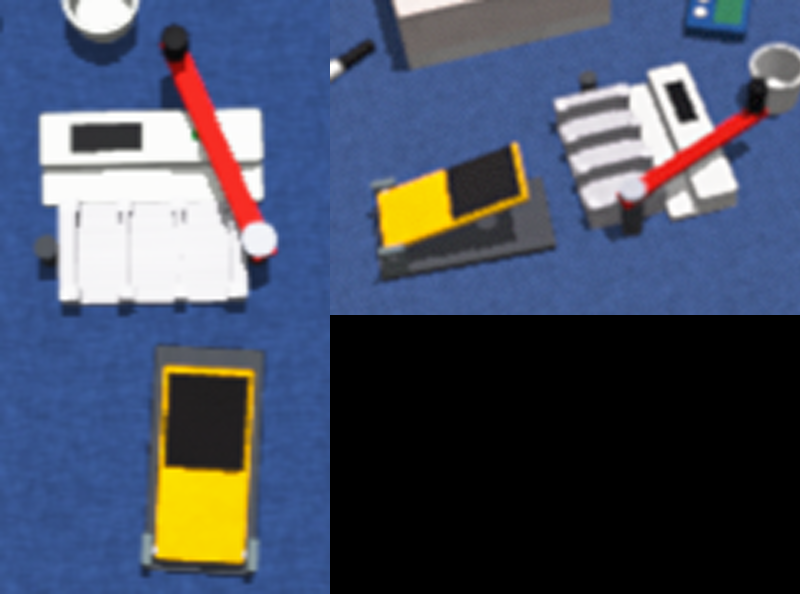

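Run:
```python
from h import *
def tri(a,b):
    A=[];B=[]
    for n,(u,v) in(("top",a),("side",b)):
        p=ray(n,u,v,0);o=optics.calibration(n)["T"][:3,3];d=(p-o)/np.linalg.norm(p-o);M=np.eye(3)-np.outer(d,d);A.append(M);B.append(M@o)
    return np.round(np.linalg.lstsq(np.vstack(A),np.hstack(B),rcond=None)[0],4)
tc=lambda u,v:(235+u/3.3,135+v/3.3)
sc=lambda u,v:(185+(u-330)/3,160+v/3)
print("hinge cap",tri(tc(259,238),sc(633,187)))
print("end post",tri(tc(45,247),sc(588,80)), ray("top",*tc(45,247),.044))
print("knob top",tri(tc(175,38),sc(757,83)),ray("top",*tc(175,38),.091))
for z in(.058,.06): print(ray("top",*tc(259,238),z))
t=optics.snapshot("top");s=optics.snapshot("side")
g=cv2.cvtColor(t,cv2.COLOR_RGB2HSV)
# housing+nest white
m=cv2.inRange(g,(0,0,150),(180,60,255));k,_=cv2.findContours(m,cv2.RETR_EXTERNAL,cv2.CHAIN_APPROX_NONE)
for c in k:
    if cv2.contourArea(c)>300:print("white",c[:,0].mean(0),rect("top",c,.03),rect("top",c,.075))
# treadle pad: dark in yellow
d=cv2.inRange(g,(0,0,0),(180,255,70));x=np.zeros_like(d);x[240:285,275:325]=255
k,_=cv2.findContours(d&x,cv2.RETR_EXTERNAL,cv2.CHAIN_APPROX_NONE)
for c in k:
    if cv2.contourArea(c)>100:print("pad",rect("top",c,.07),c[:,0].min(0),c[:,0].max(0))
p=cv2.inRange(g,(100,190,80),(125,255,255));x[:]=0;x[190:285,115:205]=255
k,_=cv2.findContours(p&x,cv2.RETR_EXTERNAL,cv2.CHAIN_APPROX_NONE)
for c in k:
    if cv2.contourArea(c)>1000:print("pack",rect("top",c,.035))
# nest corners in top view, z=.032 
for q in((58,204),(247,202),(58,298),(247,297)): print("nest",ray("top",*tc(*q),.032))
for q in((40,114),(262,110)): print("housing far edge",ray("top",*tc(*q),.028))
```

```text
hinge cap [ 0.5677 -0.0527  0.0585]
end post [0.5667 0.0889 0.0359] [0.56529229 0.08820768 0.044     ]
knob top [6.936e-01 2.000e-04 8.990e-02] [6.93244107e-01 1.81623554e-04 9.10000000e-02]
[ 0.56725224 -0.05264634  0.058     ]
[ 0.56695998 -0.05256666  0.06      ]
white [  8.40145985 333.89416058] (array([0.3025, 0.6051]), array([0.0418, 0.256 ]), 3.6) (array([0.3064, 0.5812]), array([0.0401, 0.246 ]), 3.6)
white [418.07900677 242.        ] (array([ 0.4851, -0.2792]), array([0.1794, 0.1943]), 5.8) (array([ 0.4819, -0.2687]), array([0.1724, 0.1868]), 5.8)
white [281.31100478 206.18660287] (array([0.5751, 0.0137]), array([0.0893, 0.155 ]), 89.2) (array([0.5683, 0.0129]), array([0.0858, 0.149 ]), 89.2)
white [155.21333333 234.45866667] (array([0.5173, 0.2956]), array([0.2101, 0.2109]), -88.9) (array([0.5129, 0.2838]), array([0.202 , 0.2027]), -88.9)
white [270.32231405 176.63636364] (array([0.6427, 0.0373]), array([0.0363, 0.1115]), 89.1) (array([0.6333, 0.0355]), array([0.0349, 0.1072]), 89.1)Traceback (most recent call last):
  File "<stdin>", line 18, in <module>
  File "h.py", line 19, in rect
    P=np.array([ray(n,u,v,z)[:2] for u,v in c[:,0]]).astype(np.float32)
                ~~~^^^^^^^^^
  File "h.py", line 5, in ray
    c=optics.calibration(n);T=c["T"]
ValueError: time passes only in moves, steps and waits
```

```bash
sed -i 's/^def ray/from functools import lru_cache\n@lru_cache\ndef cal(n): return optics.calibration(n)\ndef ray/; s/c=optics.calibration(n)/c=cal(n)/' h.py
python3 - <<'E'
from h import *
tc=lambda u,v:(235+u/3.3,135+v/3.3)
t=optics.snapshot("top");s=optics.snapshot("side")
g=cv2.cvtColor(t,cv2.COLOR_RGB2HSV)
d=cv2.inRange(g,(0,0,0),(180,255,70));x=np.zeros_like(d);x[247:278,282:312]=255
k,_=cv2.findContours(d&x,cv2.RETR_EXTERNAL,cv2.CHAIN_APPROX_NONE)
for c in k:
    if cv2.contourArea(c)>100:print("pad",rect("top",c,.068),c[:,0].min(0),c[:,0].max(0))
p=cv2.inRange(g,(100,190,80),(125,255,255));x[:]=0;x[190:285,115:205]=255
k,_=cv2.findContours(p&x,cv2.RETR_EXTERNAL,cv2.CHAIN_APPROX_NONE)
for c in k:
    if cv2.contourArea(c)>1000:print("pack",rect("top",c,.035))
for q in((58,204),(247,202),(58,298),(247,297)): print("nest",ray("top",*tc(*q),.032))
for q in((40,114),(262,110)): print("housing far edge",ray("top",*tc(*q),.028))
for n,q in(("top",(248,247)),("top",(268,208))): pass
carts()
goto([.56,.05,.256],90)
E
```

```text
pad (array([ 0.4488, -0.0155]), array([0.0474, 0.0574]), -4.2) [286 249] [309 276]
pack (array([0.5122, 0.2836]), array([0.1418, 0.1456]), 1.0)
nest [0.59597861 0.08042945 0.032     ]
nest [ 0.59549853 -0.04612881  0.032     ]
nest [0.53262703 0.08064316 0.032     ]
nest [ 0.53158456 -0.04496332  0.032     ]
housing far edge [0.65860298 0.09273108 0.028     ]
housing far edge [ 0.65905362 -0.05754503  0.028     ]
top red (array([ 0.4447, -0.3407]), array([0.0191, 0.0363]), -8.8)
top green (array([ 0.441 , -0.2523]), array([0.0188, 0.0357]), 7.0)
top green (array([0.7249, 0.1615]), array([0.0231, 0.056 ]), 64.7)
side red (array([ 0.4433, -0.3404]), array([0.0197, 0.0354]), -9.9)
side green (array([ 0.4395, -0.2528]), array([0.0169, 0.0337]), 6.0)
side green (array([0.7225, 0.1477]), array([0.0211, 0.0508]), 64.8)
shift [-5.35e-01 -4.77e-01  3.00e-04] len 0.717
turn [array([ 0.000e+00, -1.000e-02,  7.718e+01]), array([ 1.0000e-02,  0.0000e+00, -1.0282e+02])]
```

```bash
python3 -m pendant '[0.075,-0.535,-0.477,0,0,0,77, 0.075,-0.535,-0.477,0,0,0,77, 0.075,-0.535,-0.477,0,0,0,77, 0.075,-0.535,-0.477,0,0,0,77, 0.075,-0.535,-0.477,0,0,0,77, 0.075,-0.535,-0.477,0,0,0,77, 0.075,-0.535,-0.477,0,0,0,77, 0.075,-0.535,-0.477,0,0,0,77, 0.075,-0.535,-0.477,0,0,0,77, 0.075,-0.535,-0.477,0,0,0,77, 0.075,-0.535,-0.477,0,0,0,77, 0.075,-0.535,-0.477,0,0,0,77]' 30
python3 - <<'E'
from h import *
print(status.observe()["joint_pos"])
goto([.4405,-.2525,.13],96.5)
E
```

```text
t: 1.8
position: [0.4933, 0.1436, 0.2566]
orientation: [3.141, -0.001, 1.574]
ft_force: [0.8, 0.0, 0.9]
gripper_width: 0.0751
grip_force: 0.0
[-0.63709317  0.46364279  0.43270325  1.90190966 -0.25756892  0.82958479
 -0.06577651]
shift [-0.396  -0.0543  0.1263] len 0.419
turn [array([ 0.04, -0.03, -6.29]), array([-4.0000e-02, -5.0000e-02,  1.7371e+02])]
```

```bash
python3 -m pendant '[0.075,-0.396,-0.054,0.126,0,0,-6.3, 0.075,-0.396,-0.054,0.126,0,0,-6.3, 0.075,-0.396,-0.054,0.126,0,0,-6.3, 0.075,-0.396,-0.054,0.126,0,0,-6.3, 0.075,-0.396,-0.054,0.126,0,0,-6.3, 0.075,-0.396,-0.054,0.126,0,0,-6.3, 0.075,-0.396,-0.054,0.126,0,0,-6.3, 0.075,-0.396,-0.054,0.126,0,0,-6.3, 0.075,-0.396,-0.054,0.126,0,0,-6.3, 0.075,-0.396,-0.054,0.126,0,0,-6.3, 0.075,-0.396,-0.054,0.126,0,0,-6.3]'
python3 - <<'E'
from h import *
goto([.4405,-.2525,.034],96.5)
im=optics.snapshot("side");cv2.imwrite("pics/s2.png",cv2.resize(im[250:420,180:380],None,fx=3,fy=3)[:,:,::-1])
carts()
E
```

```text
t: 2.9
position: [0.4395, -0.2507, 0.1302]
orientation: [-3.142, -0.001, 1.683]
ft_force: [0.7, -0.3, -0.9]
gripper_width: 0.0749
grip_force: 0.0
shift [-0.002   0.0008  0.0962] len 0.096
turn [array([-0.  , -0.05, -0.05]), array([-8.0000e-02,  0.0000e+00,  1.7995e+02])]
top green (array([ 0.4408, -0.2519]), array([0.0173, 0.0358]), 9.0)
top green (array([0.7249, 0.1615]), array([0.0231, 0.056 ]), 64.7)
side red (array([ 0.4432, -0.341 ]), array([0.0183, 0.0354]), -9.0)
side green (array([ 0.4394, -0.2528]), array([0.0174, 0.034 ]), 6.9)
side green (array([0.7225, 0.1477]), array([0.0211, 0.0508]), 64.8)
```

View pics/s2.png

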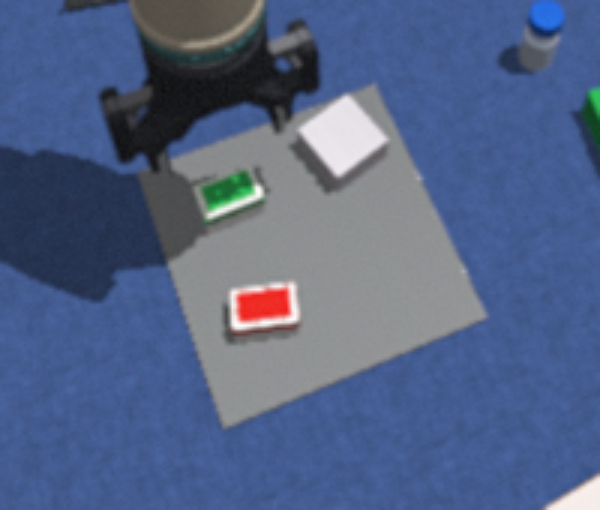

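The fingers stand over the green cartridge and clear of the block, so I'll descend with a narrower opening and grip.

```bash
python3 -m pendant '[0.064,-0.001,0.001,0.048,0,0,0, 0.064,-0.001,0.001,0.080,0,0,0, 0.064,-0.001,0.001,0.096,0,0,0, 0.064,-0.001,0.001,0.096,0,0,0,0.03,-0.001,0.001,0.096,0,0,0,0.03,-0.001,0.001,0.096,0,0,0,0.03,-0.001,0.001,0.096,0,0,0,0.03,-0.001,0.001,0.096,0,0,0,0.03,-0.001,0.001,0.096,0,0,0,0.03,-0.001,0.001,0.096,0,0,0]' 40; python3 -m pendant '[0.03,0,0,-0.04,0,0,0,0.03,0,0,-0.08,0,0,0,0.03,0,0,-0.1,0,0,0,0.03,0,0,-0.1,0,0,0]'
python3 - <<'E'
from h import *
carts(z=.13)
goto([.5655,.0177,.13],90.3)
E
```

```text
t: 4.05
position: [0.4414, -0.2521, 0.0353]
orientation: [3.14, 0.001, 1.684]
ft_force: [0.7, 1.4, 6.7]
gripper_width: 0.045
grip_force: 42.8
t: 4.45
position: [0.4423, -0.253, 0.1373]
orientation: [3.136, 0.004, 1.684]
ft_force: [0.5, 0.6, -0.7]
gripper_width: 0.0454
grip_force: 42.0
top green (array([0.6985, 0.1477]), array([0.0212, 0.0514]), 64.7)
side red (array([ 0.4387, -0.3719]), array([0.0167, 0.0315]), -8.0)
side green (array([ 0.4417, -0.2505]), array([0.0177, 0.0345]), 6.7)
side green (array([0.6876, 0.0636]), array([0.0188, 0.0452]), 64.8)
shift [0.2536 0.1545 0.0046] len 0.297
turn [array([0.04, 0.01, 6.19]), array([-1.0000e-02,  7.0000e-02, -1.7381e+02])]
```

```bash
python3 - <<'E'
from h import *
goto([.5655,.0537,.137],90.3)
E
python3 -m pendant '[0.03,0.289,0.158,0,0,0,6.2,0.03,0.289,0.158,0,0,0,6.2,0.03,0.289,0.158,0,0,0,6.2,0.03,0.289,0.158,0,0,0,6.2,0.03,0.289,0.158,0,0,0,6.2,0.03,0.289,0.158,0,0,0,6.2,0.03,0.289,0.158,0,0,0,6.2,0.03,0.289,0.158,0,0,0,6.2,0.03,0.289,0.158,0,0,0,6.2]'
python3 - <<'E'
from h import *
s=status.observe();print(s["position"])
carts(z=.138)
goto([.5655,.0537,.1],90.3)
im=optics.snapshot("side");a=im[120:260,190:350]
b=optics.snapshot("top")[130:270,200:360]
cv2.imwrite("pics/s3.png",cv2.resize(np.hstack([a,b]),None,fx=2.5,fy=2.5,interpolation=2)[:,:,::-1])
E
```

```text
shift [ 0.2894  0.1585 -0.0024] len 0.33
turn [array([0.04, 0.01, 6.19]), array([-1.0000e-02,  7.0000e-02, -1.7381e+02])]
t: 5.45
position: [0.5639, 0.0533, 0.1326]
orientation: [-3.139, 0.001, 1.577]
ft_force: [-0.1, -0.7, -0.7]
gripper_width: 0.0454
grip_force: 41.9
[0.56392029 0.05334771 0.13262977]
top red (array([ 0.4409, -0.3111]), array([0.0174, 0.0331]), -8.8)
top green (array([0.7016, 0.1572]), array([0.0204, 0.0271]), 64.7)
side red (array([ 0.4384, -0.3745]), array([0.0165, 0.0312]), -8.0)
side red (array([0.3154, 0.9111]), array([0.0352, 0.0568]), -70.2)
side green (array([0.5619, 0.0472]), array([0.016 , 0.0341]), 0.1)
side green (array([0.6848, 0.0564]), array([0.0182, 0.0448]), 64.8)
shift [0.0026 0.0017 0.0334] len 0.034
turn [array([-0.13,  0.08, -0.15]), array([1.3000e-01, 2.0000e-01, 1.7985e+02])]
```

View pics/s3.png

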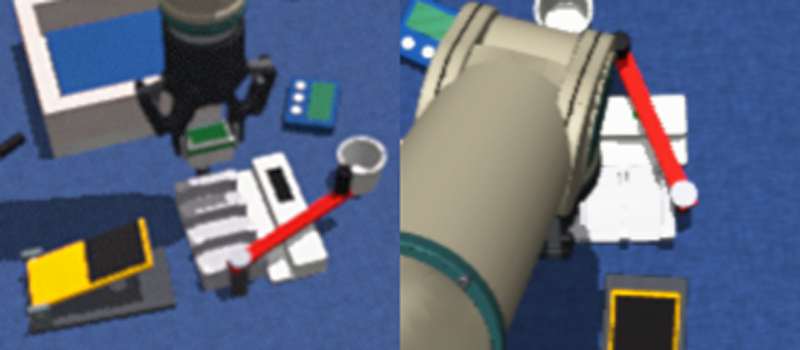

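The green cartridge is held level above the press. Before the tight fit I'll refine the pocket position from the first top and side pictures.

Run:
```python
import cv2,numpy as np
f=lambda im:cv2.normalize(np.clip(im.astype(float)**2.2,0,None),None,0,255,cv2.NORM_MINMAX).astype(np.uint8)
t=cv2.imread("pics/top0.png");s=cv2.imread("pics/side0.png")
a=cv2.resize(f(t[190:235,245:320]),None,fx=7,fy=7,interpolation=cv2.INTER_NEAREST)
b=cv2.resize(f(s[180:245,255:325]),None,fx=6,fy=6,interpolation=cv2.INTER_NEAREST)
o=np.zeros((390,525+420-145,3),np.uint8);o[:315,:525]=a;o[:,525:]=b[:,:275]
cv2.imwrite("pics/n.png",o)
```

```text
(no output)
```

View pics/n.png

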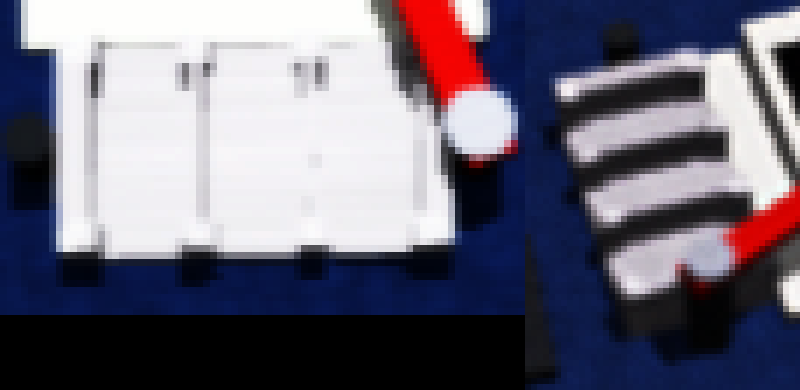

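Run:
```python
from h import *
print([np.round(ray("top",*q,.032),4) for q in((252.6,210),(309.1,210),(280.86,195.5),(280.86,224.8))])
S=lambda u,v:(255+(u-525-3)/6,180+(v-3)/6)
# side: rib near-ends (press -x side), far-ends
print([np.round(ray("side",*S(*q),.032),4) for q in((556,80),(609,290),(700,52),(706,70))])
print([np.round(proj("side",(.5655-.034,y,.032)),1) for y in(.0797,-.0443)],S(556,80),S(609,290))
```

```text
[array([0.5665, 0.0805, 0.032 ]), array([ 0.5648, -0.0439,  0.032 ]), array([0.598 , 0.0179, 0.032 ]), array([0.5329, 0.0186, 0.032 ])]
[array([0.5324, 0.0797, 0.032 ]), array([ 0.5259, -0.0385,  0.032 ]), array([0.5995, 0.077 , 0.032 ]), array([0.5992, 0.066 , 0.032 ])]
[array([259.3, 192.9]), array([271.2, 229.1])] (259.6666666666667, 192.83333333333334) (268.5, 227.83333333333334)
```

```bash
python3 -m pendant '[0.03,0.001,0.0023,0.03,0,0,0,0.03,0.001,0.0023,0.062,0,0,0,0.03,0.001,0.0023,0.062,0,0,0,0.03,0.001,0.0023,0.062,0,0,0]'
python3 - <<'E'
from h import *
s=status.observe();print(s["position"],s["ft_force"],s["orientation"])
carts(("side",),z=s["position"][2]+.0007)
E
```

```text
t: 6.05
position: [0.5669, 0.0528, 0.0724]
orientation: [-3.14, 0.0, 1.574]
ft_force: [0.2, 0.5, -0.3]
gripper_width: 0.0452
grip_force: 41.9
[0.56690387 0.05278396 0.07238846] [ 0.20971288  0.48556922 -0.26177429] [-3.14035439e+00  4.80320643e-04  1.57375346e+00]
side red (array([ 0.4414, -0.3534]), array([0.018 , 0.0339]), -8.0)
side green (array([0.5659, 0.0518]), array([0.0164, 0.0344]), -0.2)
side green (array([0.7089, 0.1144]), array([0.0197, 0.0486]), 64.8)
```

```bash
python3 -m pendant '[0.03,0.0012,-0.0005,0,0,0,0,0.03,0.0012,-0.0005,0.006,0,0,0,0.03,0.0012,-0.0005,0.012,0,0,0,0.03,0.0012,-0.0005,0.016,0,0,0,0.03,0.0012,-0.0005,0.016,0,0,0]'
```

```text
t: 6.6
position: [0.5663, 0.0553, 0.0556]
orientation: [-3.14, 0.0, 1.576]
ft_force: [1.0, 0.1, -1.0]
gripper_width: 0.0455
grip_force: 41.9
```

```bash
python3 -m pendant '[0.03,-0.0008,0,0.006,0,0,0,0.03,-0.0008,0,0.011,0,0,0,0.03,-0.0008,0,0.014,0,0,0,0.03,-0.0008,0,0.014,0,0,0]'
```

```text
t: 7.0
position: [0.5666, 0.0544, 0.0418]
orientation: [-3.141, 0.0, 1.575]
ft_force: [-0.4, 0.1, -0.9]
gripper_width: 0.0453
grip_force: 41.9
```

```bash
python3 -m pendant '[0.056,0,0,0.0,0,0,0,0.056,0,0,0,0,0,0,0.056,0,0,0,0,0,0,0.056,0,0,0,0,0,0,0.056,0,0,-0.04,0,0,0,0.056,0,0,-0.09,0,0,0,0.056,0,0,-0.11,0,0,0,0.056,0,0,-0.11,0,0,0]'
python3 - <<'E'
from h import *
carts(z=.042); carts(z=.036)
goto([.4447,-.3405,.15],81)
E
```

```text
t: 7.8
position: [0.5691, 0.0545, 0.1558]
orientation: [3.135, -0.001, 1.576]
ft_force: [0.1, 0.1, -0.8]
gripper_width: 0.0563
grip_force: 0.0
top red (array([ 0.4444, -0.339 ]), array([0.019 , 0.0361]), -8.8)
top green (array([0.7317, 0.1778]), array([0.0173, 0.0221]), -25.8)
side red (array([ 0.4428, -0.3432]), array([0.0186, 0.0351]), -8.0)
side green (array([0.5663, 0.0538]), array([0.0154, 0.0319]), -2.0)
side green (array([0.7203, 0.1423]), array([0.0209, 0.0504]), 64.8)
top red (array([ 0.4447, -0.3407]), array([0.0191, 0.0363]), -8.8)
top green (array([0.7332, 0.1783]), array([0.0184, 0.0224]), -25.8)
side red (array([ 0.4432, -0.3412]), array([0.0185, 0.0354]), -9.0)
side green (array([0.5674, 0.059 ]), array([0.0153, 0.0323]), -4.4)
side green (array([0.7225, 0.1477]), array([0.0211, 0.0508]), 64.8)
shift [-0.3945 -0.1231  0.0014] len 0.413
turn [array([-0.14,  0.01,  9.29]), array([-2.0000e-02, -2.0000e-01, -1.7071e+02])]
```

Green is seated in pocket2. Now the red one.

```bash
python3 -m pendant '[0.064,-0.394,-0.123,0,0,0,9.3,0.064,-0.394,-0.123,0,0,0,9.3,0.064,-0.394,-0.123,0,0,0,9.3,0.064,-0.394,-0.123,0,0,0,9.3,0.064,-0.394,-0.123,0,0,0,9.3,0.064,-0.394,-0.123,0,0,0,9.3,0.064,-0.394,-0.123,0,0,0,9.3,0.064,-0.394,-0.123,0,0,0,9.3,0.064,-0.394,-0.123,0,0,0,9.3,0.064,-0.394,-0.123,0,0,0,9.3,0.064,-0.394,-0.123,0,0,0,9.3]'
python3 - <<'E'
from h import *
carts(z=.036)
goto([.4452,-.3405,.0355],81)
E
```

```text
t: 9.1
position: [0.4458, -0.3382, 0.1511]
orientation: [-3.14, -0.003, 1.414]
ft_force: [-0.2, 0.1, 0.5]
gripper_width: 0.0639
grip_force: 0.0
top red (array([ 0.4444, -0.3406]), array([0.0195, 0.0376]), -8.7)
top green (array([0.569, 0.054]), array([0.0154, 0.0334]), -0.4)
top green (array([0.7249, 0.1615]), array([0.0231, 0.056 ]), 64.7)
side red (array([ 0.4434, -0.3409]), array([0.019 , 0.0359]), -9.0)
side green (array([0.7225, 0.1477]), array([0.0211, 0.0508]), 64.8)
shift [-0.0036 -0.0008  0.116 ] len 0.116
turn [array([-0.07, -0.14,  0.18]), array([ 2.2000e-01, -1.0000e-01, -1.7982e+02])]
```

```bash
python3 -m pendant '[0.064,-0.0025,-0.0005,0.05,0,0,0, 0.064,-0.0025,-0.0005,0.095,0,0,0, 0.064,-0.0025,-0.0005,0.1155,0,0,0, 0.064,-0.0025,-0.0005,0.1155,0,0,0, 0.03,-0.0025,-0.0005,0.1155,0,0,0, 0.03,-0.0025,-0.0005,0.1155,0,0,0, 0.03,-0.0025,-0.0005,0.1155,0,0,0, 0.03,-0.0025,-0.0005,0.1155,0,0,0, 0.03,-0.0025,-0.0005,0.1155,0,0,0, 0.03,-0.0025,-0.0005,0.1155,0,0,0]' 40; python3 -m pendant '[0.03,0,0,-0.04,0,0,0,0.03,0,0,-0.08,0,0,0,0.03,0,0,-0.1,0,0,0,0.03,0,0,-0.1,0,0,0]'
python3 - <<'E'
from h import *
goto([.5662,.0188,.12],90.3)
E
```

```text
t: 10.2
position: [0.4455, -0.3428, 0.0378]
orientation: [3.14, 0.0, 1.413]
ft_force: [0.5, 1.1, 7.6]
gripper_width: 0.045
grip_force: 43.1
t: 10.6
position: [0.4463, -0.344, 0.1399]
orientation: [3.136, 0.003, 1.413]
ft_force: [-0.2, 0.0, -1.0]
gripper_width: 0.0453
grip_force: 42.3
shift [0.3772 0.0614 0.0192] len 0.383
turn [array([ 0.3 ,  0.19, -9.33]), array([  0.29,  -0.45, 170.67])]
```

```bash
python3 -m pendant '[0.03,0.374,0.061,0.019,0,0,-9.3,0.03,0.374,0.061,0.019,0,0,-9.3,0.03,0.374,0.061,0.019,0,0,-9.3,0.03,0.374,0.061,0.019,0,0,-9.3,0.03,0.374,0.061,0.019,0,0,-9.3,0.03,0.374,0.061,0.019,0,0,-9.3,0.03,0.374,0.061,0.019,0,0,-9.3,0.03,0.374,0.061,0.019,0,0,-9.3,0.03,0.374,0.061,0.019,0,0,-9.3,0.03,0.374,0.061,0.019,0,0,-9.3,0.03,0.374,0.061,0.019,0,0,-9.3]'
python3 - <<'E'
from h import *
goto([.5662,.016,.072],90.3)
carts(z=status.observe()["position"][2]-.0018)
E
```

```text
t: 11.7
position: [0.5629, 0.0155, 0.1173]
orientation: [-3.14, 0.001, 1.573]
ft_force: [-0.6, -0.7, -1.1]
gripper_width: 0.0449
grip_force: 42.3
shift [0.0006 0.0033 0.0453] len 0.045
turn [array([-0.07,  0.07, -0.15]), array([1.1000e-01, 1.2000e-01, 1.7985e+02])]
top red (array([ 0.5874, -0.0369]), array([0.0156, 0.0423]), 23.1)
top green (array([0.7026, 0.1498]), array([0.0215, 0.0521]), 64.7)
side red (array([0.5621, 0.0162]), array([0.0185, 0.0369]), 1.6)
side red (array([0.309 , 0.9568]), array([0.0332, 0.0558]), 85.2)
side green (array([0.6932, 0.0765]), array([0.0187, 0.0461]), 64.8)
```

```bash
python3 -m pendant '[0.03,0.001,0.003,0.025,0,0,0,0.03,0.001,0.003,0.045,0,0,0,0.03,0.001,0.003,0.045,0,0,0,0.03,0.001,0.003,0.045,0,0,0]'
python3 - <<'E'
from h import *
carts(("side",),z=status.observe()["position"][2]-.0018)
E
```

```text
t: 12.2
position: [0.5665, 0.0171, 0.073]
orientation: [-3.141, 0.0, 1.574]
ft_force: [-0.7, 0.5, -0.2]
gripper_width: 0.0453
grip_force: 42.3
side red (array([0.5655, 0.0178]), array([0.018 , 0.0354]), -0.5)
side green (array([0.7094, 0.1162]), array([0.0202, 0.0487]), 64.8)
```

```bash
python3 -m pendant '[0.03,0,0,0.008,0,0,0,0.03,0,0,0.016,0,0,0,0.03,0,0,0.022,0,0,0,0.03,0,0,0.026,0,0,0,0.03,0,0,0.029,0,0,0,0.03,0,0,0.029,0,0,0]'
```

```text
t: 12.85
position: [0.5667, 0.0182, 0.0438]
orientation: [3.142, -0.0, 1.575]
ft_force: [-0.2, -0.7, -0.5]
gripper_width: 0.045
grip_force: 42.3
```

```bash
python3 -m pendant '[0.056,0,0,0.0,0,0,0,0.056,0,0,0,0,0,0,0.056,0,0,0,0,0,0,0.056,0,0,0,0,0,0,0.056,0,0,-0.04,0,0,0,0.056,0,0,-0.09,0,0,0,0.056,0,0,-0.12,0,0,0,0.056,0,0,-0.12,0,0,0]'
python3 - <<'E'
from h import *
goto([.6935,.0002,.165],56)
E
```

```text
t: 13.65
position: [0.5696, 0.0179, 0.1681]
orientation: [3.133, -0.0, 1.576]
ft_force: [0.5, -0.2, -0.8]
gripper_width: 0.056
grip_force: 0.0
shift [-0.0183  0.1238  0.0042] len 0.125
turn [array([ 0.47, -0.16, 34.28]), array([   0.21,    0.62, -145.72])]
```

```bash
python3 -m pendant '[0.05,-0.018,0.124,0,0,0,34.3,0.05,-0.018,0.124,0,0,0,34.3,0.05,-0.018,0.124,0,0,0,34.3,0.05,-0.018,0.124,0,0,0,34.3,0.05,-0.018,0.124,0,0,0,34.3,0.05,-0.018,0.124,0,0,0,34.3]' 20
python3 - <<'E'
from h import *
goto([.6935,.0002,.088],56)
carts(z=.042)
im=optics.snapshot("side");a=im[120:260,220:380]
b=optics.snapshot("top")[130:270,200:360]
cv2.imwrite("pics/s4.png",cv2.resize(np.hstack([a,b]),None,fx=2.5,fy=2.5,interpolation=2)[:,:,::-1])
E
```

```text
t: 14.25
position: [0.6898, 0.001, 0.1626]
orientation: [-3.14, 0.001, 0.98]
ft_force: [-0.3, -0.2, -0.4]
gripper_width: 0.0502
grip_force: 0.0
shift [0.0015 0.0037 0.0746] len 0.075
turn [array([-0.11,  0.08,  0.17]), array([-1.2000e-01, -1.8000e-01, -1.7983e+02])]
top red (array([0.5676, 0.0187]), array([0.0196, 0.0375]), -0.5)
top green (array([0.5681, 0.0526]), array([0.0175, 0.0332]), -0.3)
side red (array([0.5666, 0.0195]), array([0.0191, 0.0347]), 1.1)
side green (array([0.5663, 0.0527]), array([0.0155, 0.0317]), -0.4)
```

View pics/s4.png

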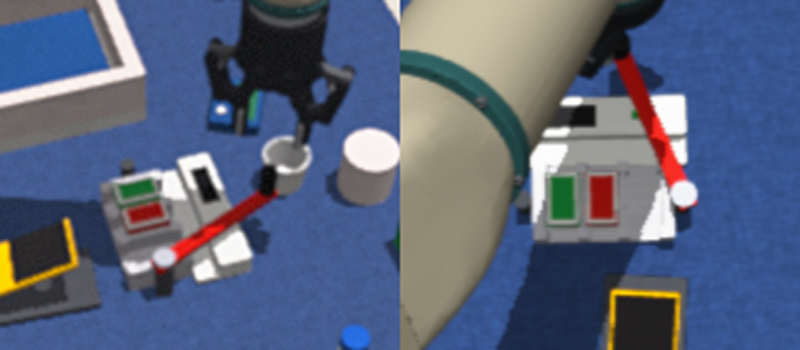

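Both cartridges are seated, green in pocket2 and red in pocket1. Next I'll lower around the knob at (620,47) and grip it lightly.

```bash
python3 -m pendant '[0.05,0.001,0.003,0.04,0,0,0,0.05,0.001,0.003,0.074,0,0,0,0.05,0.001,0.003,0.074,0,0,0,0.0,0.001,0.003,0.074,0,0,0,0.0,0.001,0.003,0.074,0,0,0,0.0,0.001,0.003,0.074,0,0,0,0.0,0.001,0.003,0.074,0,0,0]' 20
python3 - <<'E'
from h import *
s=status.observe();p=s["position"];R=Rn.from_euler("xyz",s["orientation"])
h=np.array([.5665,-.0525]);r=.138
print(p-[*h,0],np.hypot(*(p[:2]-h)))
a0=np.arctan2(p[1]-h[1],p[0]-h[0])
a1=np.radians(90.3)
o0=h+r*np.array([np.cos(a0),np.sin(a0)])
for a in np.linspace(a0,a1+.02,9)[1:]:
    q=h+r*np.array([np.cos(a),np.sin(a)])
    print(np.round(R.inv().apply([*(q-p[:2]),0]),4),q)
E
```

```text
t: 15.15
position: [0.6951, -0.0004, 0.0921]
orientation: [3.139, -0.002, 0.977]
ft_force: [-1.8, -0.8, 7.1]
gripper_width: 0.0166
grip_force: 21.7
[0.12858834 0.05211353 0.09214369] 0.13874718364210886
[ 0.0097 -0.0186 -0.    ] [0.68511717 0.01802636]
[ 0.0171 -0.0381 -0.0001] [0.67312568 0.03510688]
[ 0.0216 -0.0585 -0.0001] [0.65869563 0.05018381]
[ 0.0229 -0.0793 -0.0002] [0.64215706 0.06291235]
[ 0.021  -0.1001 -0.0003] [0.62388819 0.07300138]
[ 0.016  -0.1203 -0.0003] [0.60430684 0.08022017]
[ 0.008  -0.1396 -0.0004] [0.58386085 0.08440362]
[-0.0027 -0.1575 -0.0005] [0.5630178  0.08545606]
```

```bash
python3 -m pendant '[0,0.0051,-0.0092,0,0,0,0,0,0.0097,-0.0186,0,0,0,0,0,0.0137,-0.0283,0,0,0,0,0,0.0171,-0.0381,0,0,0,0,0,0.0196,-0.0482,0,0,0,0,0,0.0216,-0.0585,0,0,0,0,0,0.0225,-0.0688,0,0,0,0,0,0.0229,-0.0793,0,0,0,0,0,0.0222,-0.0897,0,0,0,0,0,0.021,-0.1001,0,0,0,0,0,0.021,-0.1001,0,0,0,0]'
python3 -m pendant '[0,-0.0022,-0.0102,0,0,0,0,0,-0.005,-0.0202,0,0,0,0,0,-0.0088,-0.03,0,0,0,0,0,-0.013,-0.0395,0,0,0,0,0,-0.018,-0.0485,0,0,0,0,0,-0.0237,-0.0574,0,0,0,0,0,-0.0237,-0.0574,0,0,0,0,0,-0.0237,-0.0574,0,0,0,0]'
```

```text
t: 16.25
position: [0.6233, 0.0772, 0.0918]
orientation: [3.141, -0.005, 0.98]
ft_force: [2.7, 4.1, 8.0]
gripper_width: 0.0172
grip_force: 22.0
t: 17.05
position: [0.5664, 0.0881, 0.0915]
orientation: [3.134, -0.007, 0.979]
ft_force: [8.6, 1.7, 1.7]
gripper_width: 0.0171
grip_force: 22.1
```

```bash
python3 -m pendant '[0.045,0,0,0,0,0,0,0.045,0,0,0,0,0,0,0.045,0,0,0,0,0,0,0.045,0,0,-0.04,0,0,0,0.045,0,0,-0.08,0,0,0,0,0,0,-0.08,0,0,0]'
python3 - <<'E'
from h import *
goto([.50,.0,.15],90)
t=optics.snapshot("top");s=optics.snapshot("side")
for n,im in(("top",t),("side",s)):
    for c in blobs(im,"red",100): print(n,rect(n,c,.055))
E
```

```text
t: 17.65
position: [0.5642, 0.0855, 0.174]
orientation: [3.136, -0.005, 0.977]
ft_force: [0.9, -0.3, -0.4]
gripper_width: 0.0319
grip_force: 0.0
shift [-0.1069 -0.0055  0.0235] len 0.11
turn [array([  0.39,  -0.17, -34.05]), array([ -0.22,  -0.51, 145.95])]
top (array([0.5658, 0.0206]), array([0.0327, 0.123 ]), 89.2)
side (array([0.5643, 0.0208]), array([0.034 , 0.1213]), 89.6)
```

```bash
python3 - <<'E'
from h import *
goto([.449,-.0155,.13],90)
E
python3 -m pendant '[0,-0.141,0.014,0,0,0,-34,0,-0.141,0.014,0,0,0,-34,0,-0.141,0.014,0,0,0,-34,0,-0.141,0.014,0,0,0,-34,0,-0.141,0.014,0.02,0,0,-34,0,-0.141,0.014,0.043,0,0,-34,0,-0.141,0.014,0.043,0,0,-34]'
python3 - <<'E'
from h import *
goto([.449,-.0155,.067],90)
t=optics.snapshot("top");s=optics.snapshot("side")
cv2.imwrite("pics/s5.png",cv2.resize(np.hstack([s[140:280,190:350],t[170:310,230:390]]),None,fx=2.5,fy=2.5,interpolation=2)[:,:,::-1])
E
```

```text
shift [-0.1473 -0.0363  0.0401] len 0.157
turn [array([  0.  ,  -0.05, -34.01]), array([-7.0000e-02, -1.0000e-02,  1.4599e+02])]
t: 18.45
position: [0.4913, -0.0383, 0.1237]
orientation: [-3.134, -0.001, 1.57]
ft_force: [-1.2, 0.5, -0.7]
gripper_width: -0.0003
grip_force: 0.0
shift [ 0.0227 -0.0419  0.057 ] len 0.074
turn [array([-0.46, -0.06, -0.04]), array([-1.0000e-01,  7.2000e-01,  1.7996e+02])]
```

View pics/s5.png

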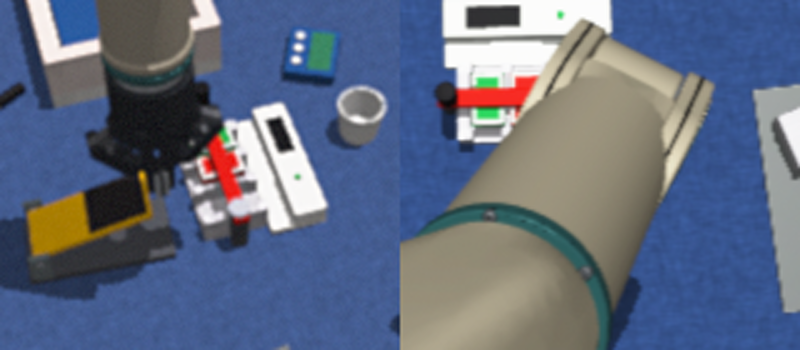

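The bar lies across both cartridges and the green light shows. I'll move over the pad, then press.

```bash
python3 -m pendant '[0,0.023,-0.042,-0.005,0,0,0,0,0.023,-0.042,-0.005,0,0,0,0,0.023,-0.042,-0.005,0,0,0,0,0.023,-0.042,0.02,0,0,0,0,0.023,-0.042,0.035,0,0,0,0,0.023,-0.042,0.045,0,0,0,0,0.023,-0.042,0.052,0,0,0,0,0.023,-0.042,0.052,0,0,0]'
```

```text
t: 19.35
position: [0.4553, -0.0164, 0.0751]
orientation: [3.137, 0.001, 1.57]
ft_force: [2.9, 0.5, 6.4]
gripper_width: -0.0002
grip_force: 3.0
```

```bash
python3 -m pendant '[0,0,0,0.006,0,0,0,0,0,0,0.010,0,0,0,0,0,0,0.013,0,0,0,0,0,0,0.013,0,0,0]'
```

```text
t: 19.75
position: [0.4563, -0.0165, 0.0658]
orientation: [3.132, -0.001, 1.569]
ft_force: [-2.0, 0.4, 46.3]
gripper_width: 0.0001
grip_force: 22.8
```

```bash
python3 -m pendant '[0,0,0,-0.0015,0,0,0,0,0,0,-0.0015,0,0,0,0,0,0,-0.0015,0,0,0,0,0,0,-0.0015,0,0,0,0,0,0,-0.0015,0,0,0,0,0,0,-0.0015,0,0,0,0,0,0,-0.0015,0,0,0,0,0,0,-0.0015,0,0,0,0,0,0,-0.0015,0,0,0]'
python3 - <<'E'
from h import *
t=optics.snapshot("top");s=optics.snapshot("side")
cv2.imwrite("pics/s6.png",cv2.resize(np.hstack([s[150:280,190:340],t[170:300,230:380]]),None,fx=2.6,fy=2.6,interpolation=2)[:,:,::-1])
E
python3 -m pendant '[0,0,0,0,0,0,0,0,0,0,0,0,0,0,0,0,0,0,0,0,0,0,0,0,0,0,0,0,0,0,0,0,0,0,0,0,0,0,0,0,0,0,0,0,0,0,0,0,0,0,0,0,0,0,0,0]'
```

```text
t: 20.65
position: [0.4562, -0.0165, 0.0664]
orientation: [3.133, 0.0, 1.569]
ft_force: [1.4, -0.0, 29.6]
gripper_width: 0.0005
grip_force: 15.1
t: 21.55
position: [0.4562, -0.0165, 0.0663]
orientation: [3.133, 0.0, 1.569]
ft_force: [1.6, 0.4, 30.6]
gripper_width: 0.0003
grip_force: 15.1
```

View pics/s6.png

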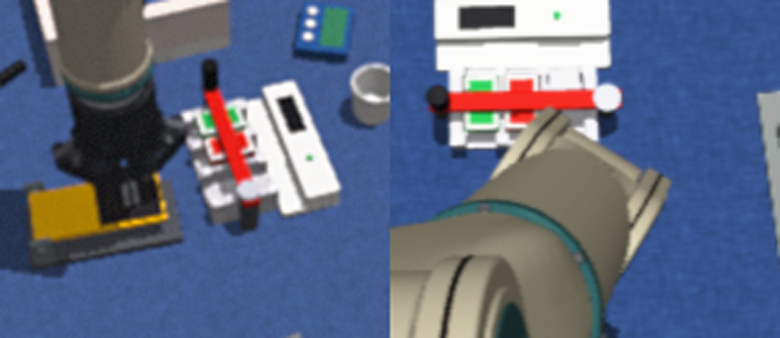

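The treadle plate is level on its stop and the bar is shut. I'll finish the hold, release and wait, then do the second stroke.

```bash
python3 -m pendant '[0,0,0,0,0,0,0,0,0,0,0,0,0,0,0,0,0,-0.015,0,0,0,0,0,0,-0.03,0,0,0,0,0,0,-0.045,0,0,0,0,0,0,-0.05,0,0,0,0,0,0,-0.05,0,0,0,0,0,0,-0.05,0,0,0,0,0,0,-0.05,0,0,0,0,0,0,-0.05,0,0,0]'
python3 - <<'E'
from h import *
s=optics.snapshot("side")
cv2.imwrite("pics/s7.png",cv2.resize(s[150:280,190:340],None,fx=3,fy=3,interpolation=2)[:,:,::-1])
for c in blobs(s,"yellow",100): print(c[:,0].min(0),c[:,0].max(0))
E
python3 -m pendant '[0,0,0,0,0,0,0,0,0,0,0,0,0,0,0,0,0,0.02,0,0,0,0,0,0,0.035,0,0,0,0,0,0,0.044,0,0,0,0,0,0,0.049,0,0,0,0,0,0,0.0505,0,0,0,0,0,0,0.0505,0,0,0,0,0,0,0.0505,0,0,0]'
```

```text
t: 22.55
position: [0.4521, -0.0158, 0.1127]
orientation: [-3.14, -0.0, 1.57]
ft_force: [-0.1, -0.9, -0.1]
gripper_width: -0.0002
grip_force: 0.0
[201 208] [250 241]
t: 23.5
position: [0.4554, -0.0162, 0.0661]
orientation: [3.134, -0.001, 1.569]
ft_force: [-1.8, 0.0, 39.5]
gripper_width: -0.0003
grip_force: 19.6
```

View pics/s7.png

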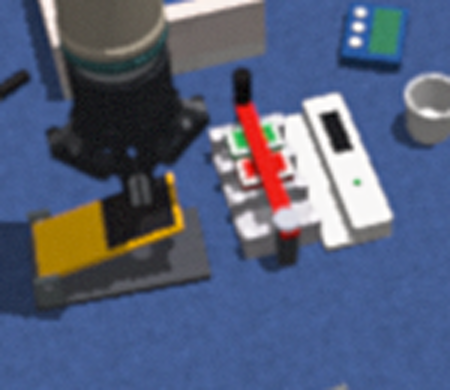

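The treadle came fully up, with its raised edge at (172,178). The second stroke is now on the stop, so I'll hold it and then release.

```bash
python3 -m pendant '[0,0,0,0,0,0,0,0,0,0,0,0,0,0,0,0,0,0,0,0,0,0,0,0,0,0,0,0,0,0,0,0,0,0,0,0,0,0,0,0,0,0,0,0,0,0,0,0,0,0,0,0,0,0,0,0,0,0,0,0,0,0,0,0,0,0,0,0,0,0,0,0,0,0,0,0,0]'
python3 -m pendant '[0,0,0,0,0,0,0,0,0,0,0,0,0,0,0,0,0,0,0,0,0,0,0,0,0,0,0,0,0,0,0,0,0,0,0,0,0,0,0,0,0,0,0,0,0,0,0,0,0,0,0,0,0,0,0,0,0,0,0,0,0,0,0,0,0,0,0,0,0,0]'
python3 -m pendant '[0,0,0,-0.015,0,0,0,0,0,0,-0.03,0,0,0,0,0,0,-0.06,0,0,0,0,0,0,-0.1,0,0,0,0.045,0,0,-0.11,0,0,0,0.045,0,0,-0.11,0,0,0]'
python3 - <<'E'
from h import *
goto([.5662,.086,.165],56)
s=optics.snapshot("side")
for c in blobs(s,"yellow",100): print(c[:,0].min(0),c[:,0].max(0))
E
```

```text
t: 24.6
position: [0.4554, -0.0162, 0.0661]
orientation: [3.134, -0.001, 1.569]
ft_force: [-1.8, 0.7, 39.6]
gripper_width: -0.0
grip_force: 19.6
t: 25.6
position: [0.4554, -0.0162, 0.0661]
orientation: [3.134, -0.001, 1.569]
ft_force: [-1.4, 0.3, 39.3]
gripper_width: 0.0002
grip_force: 19.6
t: 26.2
position: [0.4533, -0.0155, 0.174]
orientation: [3.139, -0.0, 1.571]
ft_force: [-0.5, -0.4, 0.7]
gripper_width: 0.0281
grip_force: 0.0
shift [0.1015 0.1129 0.0093] len 0.152
turn [array([ 0.16, -0.07, 34.01]), array([ 1.0000e-01,  2.1000e-01, -1.4598e+02])]
[201 208] [250 241]
```

```bash
python3 -m pendant '[0.05,0.1015,0.113,0.009,0,0,40,0.05,0.1015,0.113,0.009,0,0,40,0.05,0.1015,0.113,0.009,0,0,40,0.05,0.1015,0.113,0.009,0,0,40,0.05,0.1015,0.113,0.009,0,0,40,0.05,0.1015,0.113,0.009,0,0,40,0.05,0.1015,0.113,0.009,0,0,40]' 20
python3 - <<'E'
from h import *
goto([.566,.086,.092],50)
E
```

```text
t: 26.95
position: [0.5646, 0.0853, 0.1622]
orientation: [-3.14, 0.002, 0.874]
ft_force: [0.7, -0.5, 0.2]
gripper_width: 0.0499
grip_force: 0.0
shift [0.0016 0.0007 0.0702] len 0.07
turn [array([-0.1 ,  0.14,  0.08]), array([-2.2000e-01, -1.5000e-01, -1.7992e+02])]
```

```bash
python3 -m pendant '[0.05,0.001,0.001,0.04,0,0,0,0.05,0.001,0.001,0.07,0,0,0,0.05,0.001,0.001,0.07,0,0,0,0.0,0.001,0.001,0.07,0,0,0,0.0,0.001,0.001,0.07,0,0,0,0.0,0.001,0.001,0.07,0,0,0,0.0,0.001,0.001,0.07,0,0,0]' 20
python3 - <<'E'
from h import *
s=status.observe();p=s["position"];R=Rn.from_euler("xyz",s["orientation"])
h=np.array([.5665,-.0525]);r=.138
print(p-[*h,0],np.hypot(*(p[:2]-h)))
a0=np.arctan2(p[1]-h[1],p[0]-h[0])
for a in np.linspace(a0,np.radians(8.5),23)[1:]:
    q=h+r*np.array([np.cos(a),np.sin(a)])
    print(np.round(R.inv().apply([*(q-p[:2]),0])[:2],4).tolist(),end=" ")
E
```

```text
t: 27.65
position: [0.5679, 0.086, 0.0953]
orientation: [3.14, -0.002, 0.873]
ft_force: [-0.2, 0.6, 5.3]
gripper_width: 0.0174
grip_force: 21.3
[0.00137119 0.13845157 0.09529133] 0.13845835684099195
[0.0051, 0.0073] [0.01, 0.0147] [0.0145, 0.0223] [0.0184, 0.0302] [0.0219, 0.0384] [0.0248, 0.0468] [0.0271, 0.0553] [0.029, 0.064] [0.0302, 0.0727] [0.0309, 0.0816] [0.031, 0.0904] [0.0306, 0.0993] [0.0296, 0.1081] [0.028, 0.1168] [0.0259, 0.1254] [0.0232, 0.1338] [0.02, 0.1421] [0.0163, 0.1501] [0.012, 0.1579] [0.0073, 0.1654] [0.0021, 0.1726] [-0.0036, 0.1794]
```

```bash
python3 -m pendant '[0,0.005,0.0073,0,0,0,0,0,0.01,0.0147,0,0,0,0,0,0.0145,0.0223,0,0,0,0,0,0.0184,0.0302,0,0,0,0,0,0.0219,0.0384,0,0,0,0,0,0.0248,0.0468,0,0,0,0,0,0.0271,0.0553,0,0,0,0,0,0.029,0.064,0,0,0,0,0,0.0302,0.0727,0,0,0,0,0,0.0309,0.0816,0,0,0,0,0,0.031,0.0904,0,0,0,0,0,0.031,0.0904,0,0,0,0]'
python3 -m pendant '[0,-0.0004,0.0089,0,0,0,0,0,-0.0014,0.0177,0,0,0,0,0,-0.003,0.0264,0,0,0,0,0,-0.0051,0.035,0,0,0,0,0,-0.0078,0.0434,0,0,0,0,0,-0.011,0.0517,0,0,0,0,0,-0.0147,0.0597,0,0,0,0,0,-0.019,0.0675,0,0,0,0,0,-0.0237,0.075,0,0,0,0,0,-0.0289,0.0822,0,0,0,0,0,-0.0346,0.089,0,0,0,0,0,-0.0346,0.089,0,0,0,0]'
```

```text
t: 28.85
position: [0.6595, 0.0535, 0.0953]
orientation: [3.138, -0.006, 0.873]
ft_force: [4.3, 4.7, 2.4]
gripper_width: 0.0171
grip_force: 21.3
t: 30.05
position: [0.7015, -0.0288, 0.0947]
orientation: [-3.135, -0.004, 0.873]
ft_force: [-4.3, 9.4, 11.1]
gripper_width: 0.0171
grip_force: 22.4
```

```bash
python3 -m pendant '[0.045,0,0,0,0,0,0,0.045,0,0,0,0,0,0,0.045,0,0,0,0,0,0,0.045,0,0,-0.04,0,0,0,0.06,0,0,-0.08,0,0,0,0.06,0,0,-0.08,0,0,0]'
python3 - <<'E'
from h import *
carts(z=.042)
for c in blobs(optics.snapshot("side"),"red",100): print(rect("side",c,.055))
goto([.5665,.0185,.16],90.3)
E
```

```text
t: 30.65
position: [0.7053, -0.0349, 0.1798]
orientation: [3.132, -0.004, 0.872]
ft_force: [0.6, -0.7, 0.2]
gripper_width: 0.06
grip_force: 0.0
top red (array([0.5676, 0.0187]), array([0.0196, 0.0375]), -0.5)
top green (array([0.5681, 0.0526]), array([0.0175, 0.0332]), -0.3)
side red (array([0.5666, 0.0195]), array([0.0191, 0.0347]), 1.1)
side green (array([0.5663, 0.0525]), array([0.0174, 0.0317]), -0.4)
(array([ 0.6421, -0.0415]), array([0.0179, 0.1366]), 10.8)
shift [-0.0477 -0.1364  0.0135] len 0.145
turn [array([-4.000e-02,  2.000e-02, -4.035e+01]), array([3.0000e-02, 5.0000e-02, 1.3965e+02])]
```

```bash
python3 -m pendant '[0.058,-0.0477,-0.1364,0,0,0,-40.3,0.058,-0.0477,-0.1364,0,0,0,-40.3,0.058,-0.0477,-0.1364,0,0,0,-40.3,0.058,-0.0477,-0.1364,0.0135,0,0,-40.3,0.058,-0.0477,-0.1364,0.0135,0,0,-40.3,0.058,-0.0477,-0.1364,0.0135,0,0,-40.3,0.058,-0.0477,-0.1364,0.0135,0,0,-40.3]'
python3 - <<'E'
from h import *
goto([.567,.0185,.044],90.3)
E
```

```text
t: 31.5
position: [0.5666, 0.0185, 0.1595]
orientation: [-3.14, 0.0, 1.573]
ft_force: [-0.4, -0.9, 0.7]
gripper_width: 0.0584
grip_force: 0.0
shift [-0.      0.0006  0.1155] len 0.116
turn [array([-0.08,  0.02, -0.19]), array([3.0000e-02, 1.3000e-01, 1.7981e+02])]
```

```bash
python3 -m pendant '[0.058,0,0,0.045,0,0,0,0.058,0,0,0.075,0,0,0,0.058,0,0,0.095,0,0,0,0.058,0,0,0.108,0,0,0,0.058,0,0,0.114,0,0,0,0.058,0,0,0.114,0,0,0,0.03,0,0,0.114,0,0,0,0.03,0,0,0.114,0,0,0,0.03,0,0,0.114,0,0,0,0.03,0,0,0.114,0,0,0]' 40
python3 -m pendant '[0.03,0,0,-0.03,0,0,0,0.03,0,0,-0.07,0,0,0,0.03,0,0,-0.11,0,0,0,0.03,0,0,-0.13,0,0,0,0.03,0,0,-0.13,0,0,0]'
python3 - <<'E'
from h import *
carts(z=.17)
goto([.512,.255,.17],90)
E
```

```text
t: 32.5
position: [0.5676, 0.0189, 0.0472]
orientation: [3.14, -0.0, 1.576]
ft_force: [-0.8, -0.5, 6.1]
gripper_width: 0.0449
grip_force: 42.8
t: 33.0
position: [0.5688, 0.0188, 0.1795]
orientation: [3.135, -0.0, 1.576]
ft_force: [0.4, 0.0, -0.9]
gripper_width: 0.0452
grip_force: 42.2
top green (array([0.6873, 0.1418]), array([0.0204, 0.0494]), 64.7)
side red (array([0.5673, 0.022 ]), array([0.0184, 0.037 ]), 2.1)
side red (array([0.3139, 0.8468]), array([0.0341, 0.0519]), 85.2)
side green (array([ 0.5418, -0.048 ]), array([0.0133, 0.0271]), 1.4)
side green (array([0.6728, 0.0279]), array([0.0178, 0.0429]), 64.8)
shift [ 0.236  -0.0534  0.0064] len 0.242
turn [array([ 0.01, -0.03,  0.3 ]), array([ 5.000e-02,  1.000e-02, -1.797e+02])]
```

```bash
python3 -m pendant '[0.03,0.296,-0.053,0,0,0,0,0.03,0.296,-0.053,0,0,0,0,0.03,0.296,-0.053,0,0,0,0,0.03,0.296,-0.053,0,0,0,0,0.03,0.296,-0.053,0,0,0,0,0.03,0.296,-0.053,0,0,0,0,0.03,0.296,-0.053,0,0,0,0,0.03,0.296,-0.053,0,0,0,0,0.03,0.296,-0.053,0,0,0,0]'
python3 - <<'E'
from h import *
s=status.observe()
carts(("side",),z=s["position"][2]-.005)
goto([.512,.315,.0735],90)
im=optics.snapshot("side");cv2.imwrite("pics/s8.png",cv2.resize(im[70:230,160:340],None,fx=3,fy=3)[:,:,::-1])
E
```

```text
t: 34.0
position: [0.5123, 0.3126, 0.1752]
orientation: [-3.14, 0.002, 1.574]
ft_force: [0.9, -0.9, -0.4]
gripper_width: 0.0446
grip_force: 42.2
side red (array([0.512 , 0.3132]), array([0.017 , 0.0347]), 1.1)
side red (array([0.3191, 0.846 ]), array([0.0337, 0.0544]), -70.2)
side green (array([ 0.5427, -0.0458]), array([0.0136, 0.027 ]), -0.4)
side green (array([0.6727, 0.0277]), array([0.0178, 0.0429]), 64.8)
shift [ 0.003  -0.0006  0.1021] len 0.102
turn [array([-0.05,  0.12,  0.1 ]), array([-1.800e-01, -8.000e-02, -1.799e+02])]
```

View pics/s8.png

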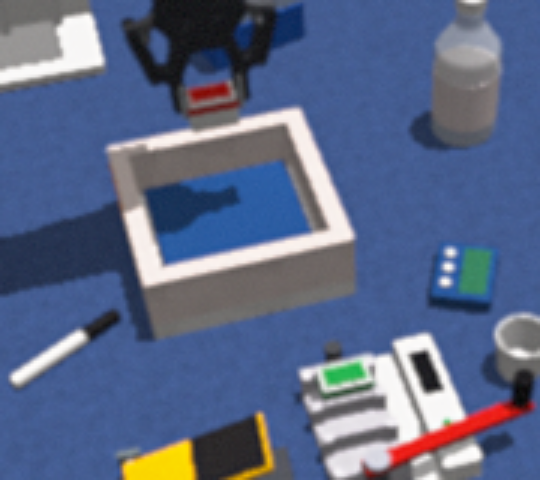

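The red cartridge is level over the box and the pack is free, so I'll lower it.

```bash
python3 -m pendant '[0.03,0.002,0,0.04,0,0,0,0.03,0.002,0,0.07,0,0,0,0.03,0.002,0,0.09,0,0,0,0.03,0.002,0,0.098,0,0,0,0.03,0.002,0,0.098,0,0,0,0.03,0.002,0,0.098,0,0,0]'
```

```text
t: 34.7
position: [0.5135, 0.3161, 0.0792]
orientation: [3.14, -0.0, 1.574]
ft_force: [0.7, -0.9, -0.7]
gripper_width: 0.0451
grip_force: 42.2
```

```bash
python3 -m pendant '[0.03,0,0,0.003,0,0,0,0.03,0,0,0.005,0,0,0,0.03,0,0,0.0065,0,0,0,0.03,0,0,0.0065,0,0,0]'
```

```text
t: 35.1
position: [0.5126, 0.3169, 0.0722]
orientation: [3.141, -0.001, 1.576]
ft_force: [0.1, -1.4, 1.8]
gripper_width: 0.0453
grip_force: 42.4
```

Contact is light, so I'll release and rise.

```bash
python3 -m pendant '[0.06,0,0,0,0,0,0,0.06,0,0,0,0,0,0,0.06,0,0,0,0,0,0,0.06,0,0,0,0,0,0,0.06,0,0,-0.04,0,0,0,0.06,0,0,-0.09,0,0,0,0.06,0,0,-0.1,0,0,0,0.06,0,0,-0.1,0,0,0]'
python3 - <<'E'
from h import *
carts(z=.067);carts(z=.042)
goto([.567,.0535,.165],90.3)
E
```

```text
t: 35.9
position: [0.5137, 0.3172, 0.174]
orientation: [3.138, -0.003, 1.576]
ft_force: [0.6, 0.2, -0.0]
gripper_width: 0.0604
grip_force: 0.0
top red (array([0.5133, 0.3181]), array([0.0171, 0.0349]), 1.4)
top green (array([0.5645, 0.0556]), array([0.0171, 0.0325]), -0.4)
top green (array([0.7162, 0.157 ]), array([0.0224, 0.0544]), 64.7)
side red (array([0.5125, 0.3183]), array([0.0167, 0.0344]), 6.8)
side red (array([0.3031, 1.0548]), array([0.0352, 0.0593]), 85.2)
side green (array([0.5624, 0.036 ]), array([0.0155, 0.0309]), -0.4)
side green (array([0.711, 0.12 ]), array([0.0203, 0.049 ]), 64.8)
top red (array([0.5158, 0.3254]), array([0.0175, 0.0357]), 1.4)
top green (array([0.5681, 0.057 ]), array([0.0175, 0.0332]), -0.4)
top green (array([0.7232, 0.1606]), array([0.0229, 0.0557]), 64.7)
side red (array([0.5158, 0.3467]), array([0.0172, 0.0355]), 6.8)
side green (array([0.5672, 0.0558]), array([0.0159, 0.0318]), -0.4)
side green (array([0.7204, 0.1422]), array([0.0211, 0.0507]), 63.8)
shift [-0.2631  0.0544  0.0053] len 0.269
turn [array([-0.17,  0.08, -0.02]), array([1.3000e-01, 2.6000e-01, 1.7998e+02])]
```

```bash
python3 -m pendant '[0.058,-0.261,0.054,0,0,0,0,0.058,-0.261,0.054,0,0,0,0,0.058,-0.261,0.054,0,0,0,0,0.058,-0.261,0.054,0,0,0,0,0.058,-0.261,0.054,0,0,0,0,0.058,-0.261,0.054,0,0,0,0,0.058,-0.261,0.054,0,0,0,0,0.058,-0.261,0.054,0,0,0,0]'
python3 - <<'E'
from h import *
carts(z=.042)
goto([.567,.0555,.046],90.3)
E
```

```text
t: 36.9
position: [0.5669, 0.0566, 0.1705]
orientation: [-3.139, -0.001, 1.575]
ft_force: [-1.4, 1.0, -0.3]
gripper_width: 0.0582
grip_force: 0.0
top red (array([0.5148, 0.3254]), array([0.0175, 0.0377]), 1.4)
side red (array([0.5154, 0.3468]), array([0.0202, 0.0344]), -2.6)
side green (array([0.5681, 0.0564]), array([0.0149, 0.0334]), -0.4)
side green (array([0.7205, 0.1422]), array([0.0205, 0.0504]), 64.8)
shift [-0.0027  0.0002  0.1248] len 0.125
turn [array([-0.12, -0.06,  0.14]), array([ 1.0000e-01, -1.8000e-01, -1.7986e+02])]
```

```bash
python3 -m pendant '[0.058,-0.001,0,0.045,0,0,0,0.058,-0.001,0,0.085,0,0,0,0.058,-0.001,0,0.105,0,0,0,0.058,-0.001,0,0.117,0,0,0,0.058,-0.001,0,0.124,0,0,0,0.058,-0.001,0,0.124,0,0,0,0.03,-0.001,0,0.124,0,0,0,0.03,-0.001,0,0.124,0,0,0,0.03,-0.001,0,0.124,0,0,0,0.03,-0.001,0,0.124,0,0,0]' 40
python3 -m pendant '[0.03,0,0,-0.03,0,0,0,0.03,0,0,-0.07,0,0,0,0.03,0,0,-0.11,0,0,0,0.03,0,0,-0.13,0,0,0,0.03,0,0,-0.13,0,0,0]'
python3 - <<'E'
from h import *
carts(("side",),z=.17)
goto([.512,.255,.17],90)
E
```

```text
t: 38.0
position: [0.5679, 0.0551, 0.0489]
orientation: [3.141, -0.001, 1.576]
ft_force: [-2.7, 0.7, 6.3]
gripper_width: 0.0448
grip_force: 43.3
t: 38.5
position: [0.5703, 0.0548, 0.1814]
orientation: [3.134, -0.001, 1.576]
ft_force: [0.6, -0.5, -0.5]
gripper_width: 0.0452
grip_force: 42.5
side red (array([0.4986, 0.2017]), array([0.0172, 0.0292]), -2.6)
side red (array([0.3156, 0.8448]), array([0.0308, 0.0557]), 86.0)
side green (array([0.5709, 0.0605]), array([0.016 , 0.0352]), 2.5)
side green (array([0.6728, 0.0279]), array([0.0178, 0.0429]), 64.8)
shift [ 0.2003 -0.056   0.0093] len 0.208
turn [array([ 0.24, -0.04,  0.29]), array([ 6.0000e-02,  3.7000e-01, -1.7971e+02])]
```

```bash
python3 -m pendant '[0.03,0.196,-0.056,0,0,0,0,0.03,0.196,-0.056,0,0,0,0,0.03,0.196,-0.056,0,0,0,0,0.03,0.196,-0.056,0,0,0,0,0.03,0.196,-0.056,0,0,0,0,0.03,0.196,-0.056,0,0,0,0,0.03,0.196,-0.056,0,0,0,0]'
python3 - <<'E'
from h import *
carts(("side",),z=.174)
im=optics.snapshot("side");cv2.imwrite("pics/s9.png",cv2.resize(im[70:230,160:340],None,fx=3,fy=3)[:,:,::-1])
E
```

```text
t: 39.25
position: [0.5108, 0.249, 0.177]
orientation: [-3.141, 0.002, 1.574]
ft_force: [0.3, -0.4, 0.0]
gripper_width: 0.0446
grip_force: 42.5
side red (array([0.316 , 0.8386]), array([0.0307, 0.0517]), 85.2)
side green (array([0.6713, 0.0243]), array([0.0177, 0.0426]), 64.8)
```

View pics/s9.png

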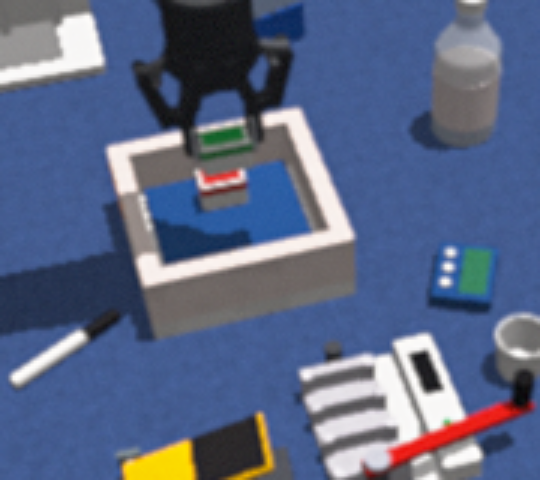

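The red cartridge stands upright on the pack and green is held level. Next I'll lower green.

```bash
python3 -m pendant '[0.03,0,0,0.04,0,0,0,0.03,0,0,0.07,0,0,0,0.03,0,0,0.09,0,0,0,0.03,0,0,0.098,0,0,0,0.03,0,0,0.098,0,0,0,0.03,0,0,0.098,0,0,0]'
```

```text
t: 39.95
position: [0.5118, 0.25, 0.0806]
orientation: [3.14, -0.0, 1.574]
ft_force: [0.5, 0.1, -0.5]
gripper_width: 0.0451
grip_force: 42.5
```

```bash
python3 -m pendant '[0.03,0,0,0.003,0,0,0,0.03,0,0,0.005,0,0,0,0.03,0,0,0.006,0,0,0,0.03,0,0,0.006,0,0,0]'
```

```text
t: 40.35
position: [0.5107, 0.2507, 0.0739]
orientation: [3.142, -0.0, 1.576]
ft_force: [-0.2, 0.9, -0.7]
gripper_width: 0.0452
grip_force: 42.5
```

```bash
python3 -m pendant '[0.03,0,0,0.001,0,0,0,0.06,0,0,0.001,0,0,0,0.06,0,0,0.001,0,0,0,0.06,0,0,0.001,0,0,0,0.06,0,0,0.001,0,0,0,0.06,0,0,-0.04,0,0,0,0.06,0,0,-0.09,0,0,0,0.06,0,0,-0.13,0,0,0]'
python3 -m pendant '[0.06,-0.05,-0.05,-0.08,0,0,0,0.06,-0.1,-0.05,-0.1,0,0,0,0.06,-0.2,-0.05,-0.1,0,0,0,0.06,-0.28,-0.08,-0.1,0,0,0,0.06,-0.28,-0.08,-0.1,0,0,0,0.06,-0.28,-0.08,-0.1,0,0,0,0.06,-0.28,-0.08,-0.1,0,0,0,0.06,-0.28,-0.08,-0.1,0,0,0]'
python3 - <<'E'
from h import *
carts(z=.067)
t=optics.snapshot("top");s=optics.snapshot("side")
for c in blobs(t,"red",100): print(rect("top",c,.055))
for c in blobs(s,"red",100): print(rect("side",c,.055))
o=np.hstack([s[80:280,160:360],t[120:320,100:300]]);cv2.imwrite("pics/f.png",cv2.resize(o,None,fx=2,fy=2,interpolation=2)[:,:,::-1])
E
```

```text
t: 41.15
position: [0.5111, 0.2503, 0.2058]
orientation: [3.141, 0.0, 1.575]
ft_force: [0.4, 1.2, 0.6]
gripper_width: 0.06
grip_force: 0.0
t: 41.95
position: [0.4312, -0.034, 0.3047]
orientation: [3.14, 0.0, 1.568]
ft_force: [-0.4, 0.0, -0.3]
gripper_width: 0.0601
grip_force: 0.0
top red (array([0.5133, 0.3181]), array([0.0171, 0.0349]), 1.4)
top green (array([0.5124, 0.2518]), array([0.0171, 0.0346]), 1.0)
top green (array([0.7162, 0.157 ]), array([0.0224, 0.0544]), 64.7)
side green (array([0.711, 0.12 ]), array([0.0203, 0.049 ]), 64.8)
(array([0.5145, 0.3216]), array([0.0173, 0.0353]), 1.4)
(array([ 0.6387, -0.0384]), array([0.0165, 0.1199]), 10.4)
(array([ 0.642 , -0.0413]), array([0.0186, 0.1366]), 10.7)
```

View pics/f.png

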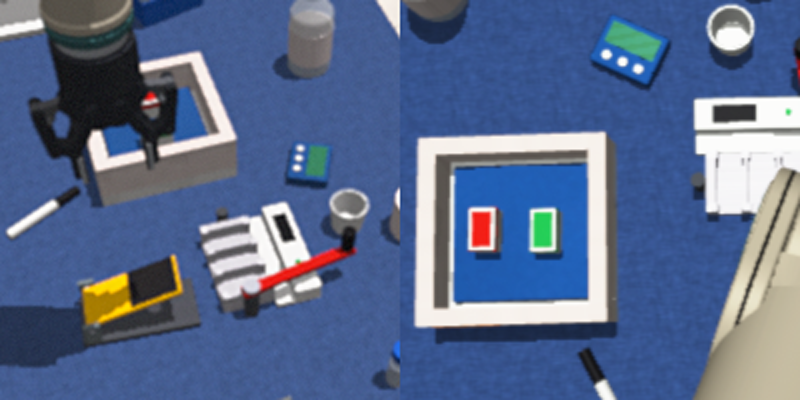

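Both cartridges stand upright on the pack, red at (482,229) and green at (543,230). The bar is wide open at about 1.39 rad, the treadle is up and nothing else has moved, so I'm handing in.

```bash
python3 -c "
from station import arm
print(arm.close_job())"
```

```text
the job is handed in; nothing more can be done
None
```

The job is done and handed in: both cartridges present (red and green) were pressed twice under the shut bar and now stand upright on the cold pack, with the bar wide open and nothing else moved; it took about 42 s.

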